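# Reload the analyser's reagent bay

### The arm

A 6-joint arm with a two-finger parallel gripper is mounted at the origin on the work surface. World frame = base frame: x ahead of the robot, y to its left, z up, the work surface at z = 0. Lengths are in m, angles in rad, forces in N, time in s.
With the tool pointing down it reaches from about 0.35 to 0.975 m from the base axis. Payload 4.9 kg.
Tool frame: the origin (TCP) lies at the very end of the fingers, on their centre line; the grasp point (between the pads) lies 19 mm behind it (pinch_z is the distance from the TCP to the grasp point, in m); z points along the fingers, y is the line along which they close (so a half turn about z gives the same grasp; the last joint's range is limited). The gripper opens to 85 mm and grips with 20 to 120 N. Pads are 22 mm wide; open, the fingers measure 114 mm over their backs; the gripper's body (76 mm by 85 mm) begins 54 mm behind the grasp point. The pads swing forward as they close: fully open they stand 13 mm farther back than shut.
Start: joints at [1.143, 0.053, 1.613, -0, 1.476, -0.119], TCP at [0.19, 0.595, 0.231] pointing down, gripper open.
Joint ranges: [-3.01, 3.01], [-1.01, 2.22], [0.06, 2.58], [-1.02, 4.17], [0.09, 2.62], [-3.14, 3.14]. Speed limits (rad/s): [2.57, 2.57, 3.14, 3.14, 3.14, 3.14].

### API

Orientations are given as a unit quaternion [w, x, y, z].
In Python, from plant import * gives the robot as it stands. The module is installed in compiled form; this text tells all that it offers.
- The arm moves only by the tool play_rows, never from a script. Its arguments are lists of equal length, an entry for each row: "linear": the shift along the world's x, y, z in m, a list of three; "turn": the turn about the world's z in degrees. A call has 1 to 8 rows; each row shifts and turns the commanded pose from where the row before left it; what a row does not reach is not made up. A row lasts 1/8 s, in which the tool goes at most 62.5 mm and 10.7 degrees, less where a joint would pass 70% of its speed; a pose out of reach is approached as far as the arm can. A call is refused whole if a number of a shift passes 0.0625 or a number of a turn 10.7, either way. A call with a gripper value outside its range is refused whole. "hand" is the finger opening in m, from 0 to 0.0854, set as the call begins (left out, the last holds). The fingers move at their own pace and stop on an object; the grip force is fixed at half the most. Time passes only in rows, so rows that do not move let the fingers close. It gives the time, the measured TCP pose, the force, the opening and the grip force at its end, in the units of the state.
- state(): the state, without advancing time (a new reading comes with each control period).
- grab_frame(name): name is "side" or "top" or "wrist"; returns the picture (400x640x3 uint8, red, green, blue); there is no depth.
- camera_info(name): a dict with "camera_matrix" (3x3 intrinsics, pixels), "distortion" ([k1, k2, p1, p2, k3] as OpenCV has them; the pictures are not rectified), "origin" and "attitude" of the camera in the world; the wrist camera has in their place "mount" (4x4, takes a point from camera to tool coordinates, whose origin is the TCP and whose axes are the flange's). Camera axes: x right, y down, z forward; pixel columns grow to the right and rows downward; lengths in m; the calibration is good to about 2 mm. A picture is of the moment at which its call begins: read the wrist's pose just before it. camera_info takes no time and is no camera call.
- job_done(): hands the job in; it is judged then, once.
Trained networks look in the newest picture that a camera, given by its name, has taken for a name from the list of things; names that differ only in an ending like _2 or _b are one class to them, and where a whole thing is asked for, a point or a joint stands for the part that bears it (a point fixed in the world has none). Each returns a list of dicts, best first, with "p" (0 to 1); they miss things now and then, are a little off and sometimes report something else, mostly with a low value. They report only what shows in the picture. A call takes as long as a camera call. They do not tell look-alikes from the thing itself.
- trace(camera, thing): "region" (400x640 bool, what is visible of it) and "location" ([column, row] in pixels, amid what is visible of it).
The state is a dict: "time": time; "joint_pos": joint angles; "joint_vel": joint speeds; "joint_efforts": joint torques, N m; "tool_pos": TCP position; "tool_rot": TCP orientation; "contact_force": force on the tool from outside, world axes, zero at the start; "ft_torque": the same for the moment, N m; "gripper_width": opening from 0.0 (shut) to 1.0 (fully open); "grasp_force": force on a finger pad.
Only numpy, scipy, OpenCV 4.12 (cv2) and the standard library are available. Lean on these libraries where they do the work, as an engineer would, in place of code of your own. Each camera call takes 0.05 s, during which the arm holds its last target. There are 200 camera calls.

### The job

Reload the analyser's reagent bay: swing the gate lever fully to the rear to lower the gate, put the spent cartridge that lies on a loading shelf into the yellow discard tray, and take every fresh cartridge from the bench to the loading shelf of a free lane and push it along, under the code-reader bar and over the lip, until it drops flat into its pocket, one cartridge to a lane. Once all are in, swing the lever fully back to the front to lock the gate and then press the green start button. Leave the cartridge already in use in its pocket, and do not knock over or shift the other things on the bench.

Things in the scene. Friction and masses are not known exactly. Their poses are not given: they have to be found in the camera images.
- fresh1_c (a point): a fresh reagent cartridge: off-white flat block with three raised metal seals on top, 100 x 46 x 24 mm, 0.08 to 0.2 kg; the point is its centre, 12 mm above its underside; x along its 100 mm length, z up. It lies flat on the bench at the start, left of the bay; two or three fresh ones are present (None if absent). Its two ends are alike
- fresh2_c (a point): a fresh reagent cartridge: off-white flat block with three raised metal seals on top, 100 x 46 x 24 mm, 0.08 to 0.2 kg; the point is its centre, 12 mm above its underside; x along its 100 mm length, z up. It lies flat on the bench at the start, left of the bay; two or three fresh ones are present (None if absent). Its two ends are alike
- fresh3_c (a point): a fresh reagent cartridge: off-white flat block with three raised metal seals on top, 100 x 46 x 24 mm, 0.08 to 0.2 kg; the point is its centre, 12 mm above its underside; x along its 100 mm length, z up. It lies flat on the bench at the start, left of the bay; two or three fresh ones are present (None if absent). Its two ends are alike
- inuse_c (a point): the cartridge in use, seated in the pocket of one of the lanes from the start, three open dark wells on top, 100 x 46 x 24 mm, 0.08 to 0.2 kg; the point is its centre, 12 mm above its underside; x along its 100 mm length, z up
- spent_c (a point): the spent cartridge that the machine has pushed out on to the loading shelf of one of the lanes, three open dark wells on top, 100 x 46 x 24 mm, 0.08 to 0.2 kg; the point is its centre, 12 mm above its underside; x along its 100 mm length, z up
- bay: lavender reagent bay with 4 white lanes, 66 mm apart. Origin: underside (on the bench), mid-width, x along the lanes away from the robot, y left. Sizes in x: front edge -155 mm; one flat open loading shelf 30 mm high across all lanes, -155 to -34 mm; gate; lip (inner face x = 0); pockets; black code-reader bar over the pockets x 60 to 84, 73 to 88 mm high; housing 70 mm high behind x = 112
- lane1_pocket (a point): a lane (all alike, order varies): middle of its pocket floor, 27 mm high, 52 mm beyond the lip's inner face; x along the lane. Pocket 104 x 50 mm, walls 20 mm high. Shelf middle 147 mm before it; guides 17 mm high narrowing 64 to 50 mm, 80 to 52 mm before it; lip with sloped front 66 to 52 mm before it, top 5 mm above the shelf, 8 above the floor. A seated cartridge is centred here with 2 mm play
- lane2_pocket (a point): a lane (all alike, order varies): middle of its pocket floor, 27 mm high, 52 mm beyond the lip's inner face; x along the lane. Pocket 104 x 50 mm, walls 20 mm high. Shelf middle 147 mm before it; guides 17 mm high narrowing 64 to 50 mm, 80 to 52 mm before it; lip with sloped front 66 to 52 mm before it, top 5 mm above the shelf, 8 above the floor. A seated cartridge is centred here with 2 mm play
- lane3_pocket (a point): a lane (all alike, order varies): middle of its pocket floor, 27 mm high, 52 mm beyond the lip's inner face; x along the lane. Pocket 104 x 50 mm, walls 20 mm high. Shelf middle 147 mm before it; guides 17 mm high narrowing 64 to 50 mm, 80 to 52 mm before it; lip with sloped front 66 to 52 mm before it, top 5 mm above the shelf, 8 above the floor. A seated cartridge is centred here with 2 mm play
- lane4_pocket (a point): a lane (all alike, order varies): middle of its pocket floor, 27 mm high, 52 mm beyond the lip's inner face; x along the lane. Pocket 104 x 50 mm, walls 20 mm high. Shelf middle 147 mm before it; guides 17 mm high narrowing 64 to 50 mm, 80 to 52 mm before it; lip with sloped front 66 to 52 mm before it, top 5 mm above the shelf, 8 above the floor. A seated cartridge is centred here with 2 mm play
- lever (a joint): the gate lever on the bay's left wing, hinged about the bay's y axis at x -5, y 172, z 47 mm of the bay. 0: leaning to the front (towards the robot), gate up and lanes locked; 1.1 rad: leaning to the rear, gate down and flush with the shelves. It stays where it is left and needs about 3 N at its bar
- lever_grip (a point): middle of the black cross bar at the end of the lever, 16 mm thick and 34 mm long across the bay, 75 mm from the hinge; about 111 mm above the bench at either end of its swing, 122 mm in the middle
- gate (a joint): the steel bar across all four lanes, 4 mm thick, at x = -34 to -30 mm of the bay: 0 = up, standing 16 mm above the shelves; -0.017 m = fully lowered, just below the shelf surface. It is driven by the lever only
- start (a joint): the start button, travel 0.006 m (0 = released); it springs back, and takes about 5 N to press fully
- start_top (a point): middle of the top of the green start button (28 mm across) on the bay's right wing, about 52 mm above the bench when released; it is pressed straight down
- tray: the yellow discard tray, open box 170 x 140 x 35 mm (x, y, z), walls and floor 4 mm; origin: middle of its underside; fixed to the bench
- dropper: bystander: small amber dropper bottle, 38 mm across, 62 mm high; origin: middle of its underside
- plates: bystander: stack of three white microplates, 128 x 85 x 42 mm; origin: middle of its underside
- rack: bystander: white tube rack with capped tubes, 75 x 200 x 105 mm; origin: middle of its underside
- marker: bystander: white marker pen with a black cap, 125 mm long, lying; origin: middle of its underside
- diluent: bystander: white jar, 60 mm across, 115 mm high; origin: middle of its underside
- tipbox: bystander: pipette tip box with clear lid, 124 x 88 x 81 mm; origin: middle of its underside
Not all that is in view belongs to the job. What is shaped like the part that bears spent_c but orange is not meant.

How it is judged:
On the way, in this order (a step that is already met when the one before it is completed fails the run):
1. the gate is lowered with the lever (value of joint lever above 0.9 rad), for 0.1 s.
2. the spent cartridge is in the discard tray and every fresh cartridge lies in the pocket of a lane (x of spent_c in the frame of tray between -0.07 and 0.07 m and y of spent_c in the frame of tray between -0.055 and 0.055 m and z of spent_c in the frame of tray below 0.03 m and ((x of fresh1_c in the frame of lane1_pocket between -0.007 and 0.007 m and y of fresh1_c in the frame of lane1_pocket between -0.007 and 0.007 m and z of fresh1_c in the frame of lane1_pocket below 0.015 m) or (x of fresh1_c in the frame of lane2_pocket between -0.007 and 0.007 m and y of fresh1_c in the frame of lane2_pocket between -0.007 and 0.007 m and z of fresh1_c in the frame of lane2_pocket below 0.015 m) or (x of fresh1_c in the frame of lane3_pocket between -0.007 and 0.007 m and y of fresh1_c in the frame of lane3_pocket between -0.007 and 0.007 m and z of fresh1_c in the frame of lane3_pocket below 0.015 m) or (x of fresh1_c in the frame of lane4_pocket between -0.007 and 0.007 m and y of fresh1_c in the frame of lane4_pocket between -0.007 and 0.007 m and z of fresh1_c in the frame of lane4_pocket below 0.015 m)) and angle between each of fresh1_c, fresh2_c, fresh3_c's own z axis and vertical below 0.05 rad and ((x of fresh2_c in the frame of lane1_pocket between -0.007 and 0.007 m and y of fresh2_c in the frame of lane1_pocket between -0.007 and 0.007 m and z of fresh2_c in the frame of lane1_pocket below 0.015 m) or (x of fresh2_c in the frame of lane2_pocket between -0.007 and 0.007 m and y of fresh2_c in the frame of lane2_pocket between -0.007 and 0.007 m and z of fresh2_c in the frame of lane2_pocket below 0.015 m) or (x of fresh2_c in the frame of lane3_pocket between -0.007 and 0.007 m and y of fresh2_c in the frame of lane3_pocket between -0.007 and 0.007 m and z of fresh2_c in the frame of lane3_pocket below 0.015 m) or (x of fresh2_c in the frame of lane4_pocket between -0.007 and 0.007 m and y of fresh2_c in the frame of lane4_pocket between -0.007 and 0.007 m and z of fresh2_c in the frame of lane4_pocket below 0.015 m)) and ((x of fresh3_c in the frame of lane1_pocket between -0.007 and 0.007 m and y of fresh3_c in the frame of lane1_pocket between -0.007 and 0.007 m and z of fresh3_c in the frame of lane1_pocket below 0.015 m) or (x of fresh3_c in the frame of lane2_pocket between -0.007 and 0.007 m and y of fresh3_c in the frame of lane2_pocket between -0.007 and 0.007 m and z of fresh3_c in the frame of lane2_pocket below 0.015 m) or (x of fresh3_c in the frame of lane3_pocket between -0.007 and 0.007 m and y of fresh3_c in the frame of lane3_pocket between -0.007 and 0.007 m and z of fresh3_c in the frame of lane3_pocket below 0.015 m) or (x of fresh3_c in the frame of lane4_pocket between -0.007 and 0.007 m and y of fresh3_c in the frame of lane4_pocket between -0.007 and 0.007 m and z of fresh3_c in the frame of lane4_pocket below 0.015 m))), for 0.2 s.
3. the lever is back at the front and the gate is locked (value of joint lever below 0.2 rad), for 0.1 s.
4. the start button is pressed (value of joint start above 0.004 m).
At the end, for the whole second after the job is handed in: each fresh cartridge lies flat in its own pocket (within 7 mm of its middle, centre under 15 mm over its floor, tilt under 0.05 rad), the one in use too; the spent one is in the tray (centre 15 mm inside its walls, under 30 mm high); lever below 0.2 rad, button released, all at rest (all of step 2 and x of inuse_c in the frame of lane1_pocket between -0.007 and 0.007 m and z of inuse_c in the frame of lane1_pocket below 0.015 m and value of joint lever below 0.2 rad and value of joint start below 0.003 m and linear speed of each of fresh1, fresh2, fresh3, spent below 0.02 m/s); the robot touches nothing.
It fails at once if the cartridge in use is pushed about or lifted out of its pocket (distance of inuse_c from where it was at the start of the episode above 0.02 m).
It fails at once if another thing on the bench is knocked over or moved more than 60 mm (distance of any of dropper, plates, rack, marker, diluent, tipbox from where it was at the start of the episode above 0.06 m or angle between any of dropper, diluent's own z axis and vertical above 0.6 rad).
Of fresh1, fresh2, fresh3 only 2 to 3 are there at a start; the rules pass over those that are not, and their reading is None.
At some moment in a run one of fresh1, fresh2, fresh3 may be knocked a few centimetres aside while the robot is not near it.
Once in a run the grip may slacken for a moment while it holds something.
It also fails if it takes over 210 s, if anything falls off the work surface, if the arm or the gripper's body presses on something with over 40 N, if the wrist force passes 120 N, or if a joint passes its speed limit or range.

## Working session

There is one attempt and no reset: what is moved stays moved. The work goes in short steps, Python scripts to look and compute and a tool call to move; the robot and the scene stay as the last step left them, time stands still between calls to the robot, and variables do not carry over. Pictures are saved under pics/ and viewed, at most 14 in all, crops included, and the job is handed in when it is done.

Besides the shell and the picture viewer there is one more tool, called by a JSON object that holds its "op" and its "data", one argument or row to a line. play_rows: Moves the arm, as the interface text tells. Its arguments: {"type":"object","properties":{"linear":{"type":"array","items":{"type":"array","items":{"type":"number"}}},"turn":{"type":"array","items":{"type":"number"}},"hand":{"type":"number"}},"required":["linear","turn"]}

```bash
mkdir -p pics
cat > h.py <<'E'
from plant import *
import numpy as np, cv2
from scipy.spatial.transform import Rotation as R
def rot(a):
    a=np.array(a,float)
    return a if a.shape==(3,3) else R.from_quat(a,scalar_first=True).as_matrix()
def cam(name):
    c=camera_info(name); K=np.array(c["camera_matrix"]); D=np.array(c["distortion"])
    if "mount" in c:
        s=state(); T=np.eye(4); T[:3,:3]=rot(s["tool_rot"]); T[:3,3]=s["tool_pos"]
        M=T@np.array(c["mount"]); return K,D,M[:3,3],M[:3,:3]
    return K,D,np.array(c["origin"]),rot(c["attitude"])
def topl(cm,px,z):
    K,D,o,A=cm
    p=cv2.undistortPoints(np.array(px,float).reshape(-1,1,2),K,D).reshape(-1,2)
    d=np.c_[p,np.ones(len(p))]@A.T
    return o+d*((z-o[2])/d[:,2])[:,None]
def proj(cm,P):
    K,D,o,A=cm
    return cv2.projectPoints((np.atleast_2d(P)-o)@A,np.zeros(3),np.zeros(3),K,D)[0].reshape(-1,2)
def save(n,im): cv2.imwrite("pics/"+n,im[:,:,::-1])
E
python3 - <<'E'
from h import *
print(state()); 
for c in("side","top","wrist"): print(c,camera_info(c))
for c in("side","top"): save(c+"0.png",grab_frame(c))
for c in ("top","side"):
  for t in("fresh1_c","spent_c","inuse_c","lever_grip","start_top","tray","bay","dropper","plates","rack","marker","diluent","tipbox"):
    print(c,t,[(round(d["p"],2),np.round(d["location"]).tolist(),int(d["region"].sum())) for d in trace(c,t)])
E
```

```text
{'time': 0.0, 'joint_pos': array([ 1.14301263e+00,  5.33722239e-02,  1.61430239e+00,  1.35033125e-05,
        1.47601886e+00, -1.19024066e-01]), 'joint_vel': array([-3.93064718e-04,  1.79712906e-04,  3.11391236e-04,  2.69342216e-05,
        1.70638561e-03,  1.41897050e-04]), 'joint_efforts': array([-1.24998160e-04, -3.93719566e+01, -3.70157647e+01,  2.90909611e-05,
        7.52463442e-03, -2.37542645e-05]), 'tool_pos': array([0.18966968, 0.59486247, 0.23004849]), 'tool_rot': array([-2.90092483e-04,  1.53767875e-01,  9.88106440e-01, -1.00957950e-03]), 'contact_force': array([0.70496044, 0.07838875, 0.20412835]), 'ft_torque': array([-0.04814439, -0.03677225,  0.00039598]), 'grasp_force': 0.0, 'gripper_width': 0.9986942643604787}
side {'camera_matrix': array([[399.7505536 ,   0.        , 319.04650779],
       [  0.        , 399.7505536 , 200.77631543],
       [  0.        ,   0.        ,   1.        ]]), 'distortion': array([-0.10221578,  0.        ,  0.        ,  0.        ,  0.        ]), 'origin': array([0.28684874, 0.80647344, 0.69434547]), 'attitude': array([ 0.06379086, -0.1289706
[... 1928 characters left out ...]
502), (0.6, [342.0, 208.0], 483)]
side inuse_c [(0.72, [307.0, 190.0], 234)]
side lever_grip [(0.69, [346.0, 208.0], 490), (0.6, [309.0, 229.0], 129)]
side start_top []
side tray [(0.89, [227.0, 353.0], 6191)]
side bay [(0.71, [269.0, 220.0], 8961), (0.4, [258.0, 292.0], 895), (0.26, [333.0, 181.0], 38)]
side dropper [(0.65, [290.0, 321.0], 412), (0.29, [343.0, 195.0], 425)]
side plates [(0.9, [397.0, 180.0], 929), (0.47, [333.0, 182.0], 35)]
side rack [(0.79, [331.0, 162.0], 1096)]
side marker [(0.72, [372.0, 259.0], 176)]
side diluent [(0.89, [202.0, 284.0], 1230)]
side tipbox [(0.92, [404.0, 156.0], 873), (0.69, [336.0, 182.0], 46), (0.5, [341.0, 197.0], 393), (0.37, [397.0, 179.0], 884)]
```

View pics/top0.png

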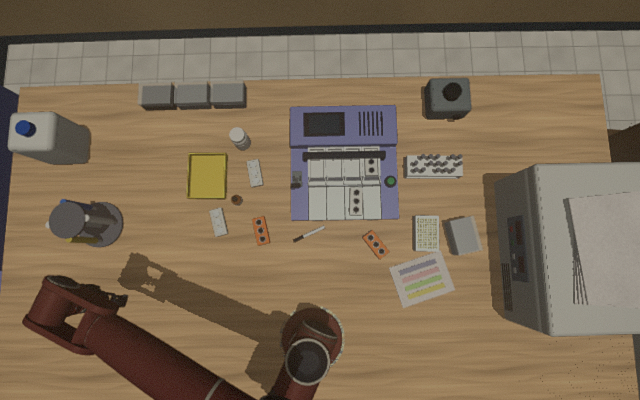

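View pics/side0.png

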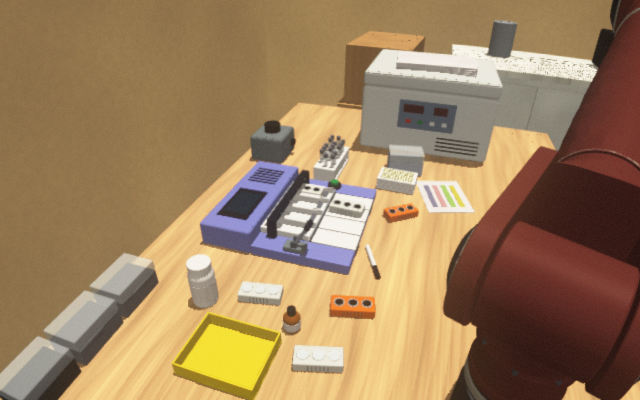

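The top picture shows white fresh cartridges with metal seals at (254,173) and (218,222). The white block with dark wells at (357,202) is on a shelf, and the one in use is at (371,164) under the bar. The blocks at (261,230) and (375,244) are orange decoys. The lever is at (296,180) and the green button at (390,181).

Run:
```python
from h import *
im=grab_frame("top"); cm=cam("top")
def P(n,px,z): print(n,np.round(topl(cm,px,z),3).tolist())
P("fresh",[(254,173),(218,222)],.024); P("spent",[(357,202)],.054); P("inuse",[(371,164)],.051)
P("lever",[(294,186)],.111); P("start",[(390,181)],.052); P("tray",[(207,176)],.035); P("bayfront l,r",[(292,220),(399,220)],.03)
P("dropper,diluent",[(237,199),(239,138)],.06);P("marker,orange",[(309,234),(261,230),(375,244)],.01)
c=cv2.resize(im[90:265,180:420],(800,583),interpolation=cv2.INTER_CUBIC); save("crop0.png",c)
```

```text
fresh [[0.598, 0.204, 0.024], [0.419, 0.334, 0.024]]
spent [[0.478, -0.171, 0.054]]
inuse [[0.616, -0.227, 0.051]]
lever [[0.531, 0.049, 0.111]]
start [[0.552, -0.293, 0.052]]
tray [[0.588, 0.375, 0.035]]
bayfront l,r [[0.42, 0.064, 0.03], [0.412, -0.322, 0.03]]
dropper,diluent [[0.497, 0.258, 0.06], [0.722, 0.254, 0.06]]
marker,orange [[0.369, 0.004, 0.01], [0.387, 0.18, 0.01], [0.328, -0.235, 0.01]]
```

View pics/crop0.png

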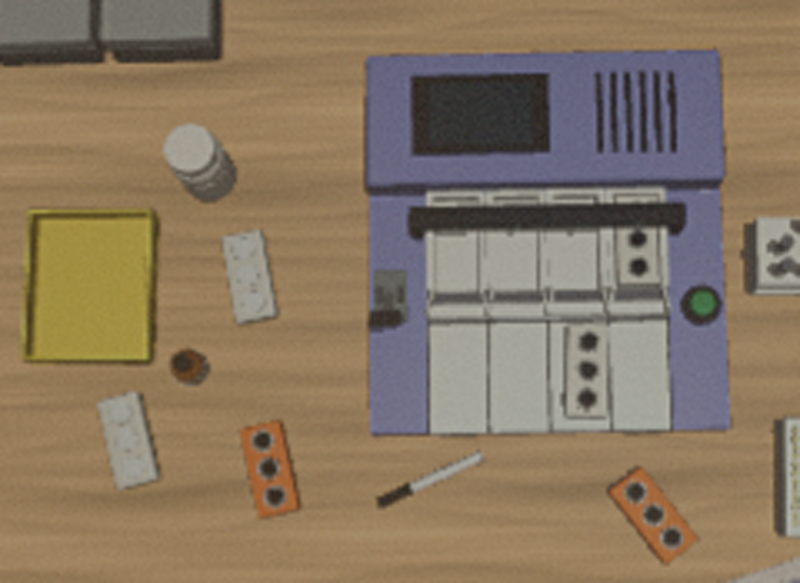

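{"op": "play_rows", "data": {
  "linear": [
    [0.03, -0.05, 0.01],
    [0.03, -0.05, 0.01],
    [0.03, -0.05, 0.01],
    [0.03, -0.05, 0.01],
    [0.03, -0.05, 0.01],
    [0.03, -0.05, 0.01],
    [0.02, -0.05, 0.01],
    [0.02, -0.05, 0]
  ],
  "turn": [4, 4, 4, 4.5, 0, 0, 0, 0],
  "hand": 0.0
}}

```text
time: 2.45
tool_pos: [0.4108, 0.1938, 0.3027]
tool_rot: [0.001, 0.01, 1.0, 0.0]
contact_force: [1.0, 0.5, 0.3]
gripper_width: 0.002
grasp_force: 0.0
```

{"op": "play_rows", "data": {
  "linear": [
    [0, -0.05, 0],
    [0, -0.05, 0],
    [0, -0.05, 0],
    [0, -0.05, 0],
    [0, -0.05, 0],
    [0, -0.05, 0],
    [0.0, -0.025, 0],
    [0, 0, 0]
  ],
  "turn": [0, 0, 0, 0, 0, 0, 0, 0]
}}

```text
time: 3.45
tool_pos: [0.4097, -0.1308, 0.3012]
tool_rot: [-0.0, 0.012, 1.0, 0.0]
contact_force: [-0.1, 0.7, 0.6]
gripper_width: -0.002
grasp_force: 0.0
```

Run:
```python
from h import *
s=state();print(s["time"],s["tool_pos"],s["tool_rot"])
im=grab_frame("wrist"); save("w1.png",im)
np.savez("w1.npz",*cam("wrist"))
for t in("spent_c","inuse_c","lever_grip","start_top"):
    print(t,[(round(d["p"],2),np.round(d["location"]).tolist(),int(d["region"].sum())) for d in trace("wrist",t)])
```

```text
3.45 [ 0.40968426 -0.1308045   0.30124903] [-1.54851079e-04  1.20347641e-02  9.99927560e-01  1.21365740e-04]
spent_c [(0.85, [533.0, 145.0], 2696), (0.74, [244.0, 105.0], 2682), (0.58, [294.0, 215.0], 2161)]
inuse_c [(0.84, [266.0, 278.0], 293)]
lever_grip [(0.98, [456.0, 270.0], 453)]
start_top [(0.8, [213.0, 263.0], 273)]
```

View pics/w1.png

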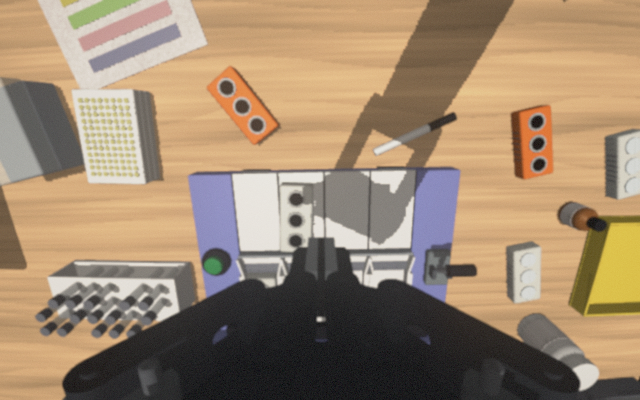

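The wrist picture shows the bay's front edge from (191,174) to (459,169), shelf corners at about (233,175) and (414,172), the spent cartridge at (295,217), the lever bar at (461,270) and the green button at (216,263). The two orange blocks are decoys.

Run:
```python
from h import *
f=np.load("w1.npz"); cm=[f[k] for k in f.files]
P=topl(cm,[(233,175),(279,174),(324,173),(369,172),(414,171)],.03); print(np.round(P,4).tolist())
print("lever",topl(cm,[(461,270)],.111)," start",topl(cm,[(216,263)],.052))
print("lane end", topl(cm,[(242,251),(413,247)],.035))
print("spent corners",topl(cm,[(280,183),(312,184),(312,248),(281,248)],.054))
im=cv2.imread("pics/w1.png"); c=cv2.resize(im[150:300,180:480],(800,400),interpolation=cv2.INTER_CUBIC); cv2.imwrite("pics/w1c.png",c)
```

```text
[[0.4207, -0.2557, 0.03], [0.4209, -0.1897, 0.03], [0.421, -0.1256, 0.03], [0.421, -0.0615, 0.03], [0.4209, 0.0029, 0.03]]
lever [[0.53456026 0.04637466 0.111     ]]  start [[ 0.54819298 -0.28862363  0.052     ]]
lane end [[ 0.53761976 -0.2529844   0.035     ]
 [ 0.53719692  0.00747666  0.035     ]]
spent corners [[ 0.42857803 -0.18558866  0.054     ]
 [ 0.43099482 -0.14229642  0.054     ]
 [ 0.52586574 -0.14528762  0.054     ]
 [ 0.52485042 -0.19012778  0.054     ]]
```

View pics/w1c.png

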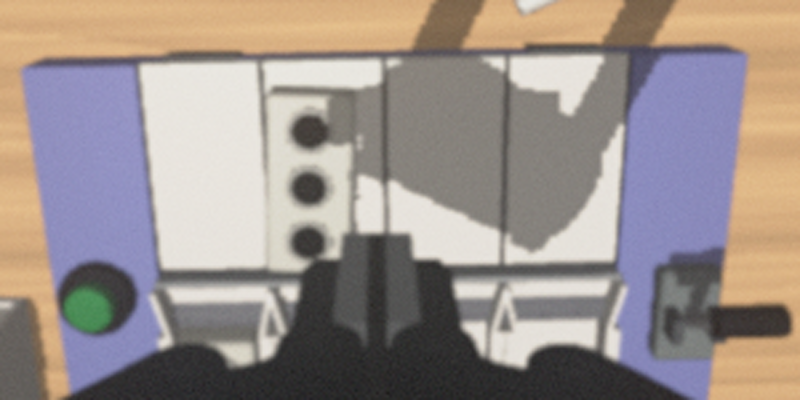

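```bash
cat >> h.py <<'E'
from scipy.optimize import least_squares
def fitbay(obs,free_z=False):
    # obs: list of (cm, bay pts Nx3 (m), px Nx2)
    def f(q):
        c,s=np.cos(q[2]),np.sin(q[2]); A=np.array([[c,-s,0],[s,c,0],[0,0,1]])
        return np.concatenate([(proj(cm,np.array(b)@A.T+[q[0],q[1],0])-p).ravel() for cm,b,p in obs])
    r=least_squares(f,[.576,-.126,0],loss="soft_l1"); return r.x,f(r.x)
E
python3 - <<'E'
from h import *
f=np.load("w1.npz"); w=[f[k] for k in f.files]; t=cam("top")
ys=[-.132,-.066,0,.066,.132]
bw=[(-.155,y,.03) for y in ys]+[(-.034,-.132,.03),(-.034,.066,.03),(-.034,.132,.03)]
pw=np.array([(138,63),(260,58),(385,54),(505,51),(628,48),(160,272),(503,265),(617,262)])/2.6667+[180,150]
bt=[(-.155,y,.03) for y in ys[::-1]]+[(-.034,y,.03) for y in ys[::-1]]
pt=np.array([(427,434),(488,433.5),(549,432.5),(611,431.5),(670,431),(428,320),(488,320),(547,319),(608,319),(668,318)])/3.3333+[180,90]
for o in ([(w,bw,pw)],[(t,bt,pt)],[(w,bw,pw),(t,bt,pt)]):
    x,r=fitbay(o); print(np.round(x,4),np.round(np.abs(r).max(),2),np.round(r.reshape(-1,2),1).tolist())
E
```

```text
[ 0.5731 -0.1253  0.0043] 1.83 [[-0.5, 0.0], [-0.2, 0.6], [-0.7, 0.8], [0.7, 0.7], [0.8, 0.6], [0.1, -1.2], [-0.1, -1.7], [-0.0, -1.8]]
[ 0.5738 -0.1285 -0.0121] 0.63 [[0.1, -0.6], [0.1, -0.6], [0.1, -0.5], [-0.3, -0.3], [0.3, -0.3], [-0.2, 0.6], [-0.2, 0.4], [0.2, 0.5], [-0.1, 0.4], [-0.0, 0.5]]
[ 0.5734 -0.126   0.0008] 1.45 [[-0.6, -0.1], [-0.3, 0.6], [-0.8, 1.0], [0.6, 1.0], [0.7, 1.1], [-0.3, -1.3], [-0.4, -1.5], [-0.4, -1.4], [-0.0, -0.0], [-0.1, -0.3], [-0.1, -0.3], [-0.4, -0.4], [0.1, -0.7], [-0.8, 1.2], [-0.7, 0.8], [-0.4, 0.7], [-0.7, 0.3], [-0.6, 0.2]]
```

{"op": "play_rows", "data": {
  "linear": [
    [0.02, 0.044, 0],
    [0.02, 0.044, 0],
    [0.02, 0.044, 0],
    [0.015, 0.045, -0.05],
    [0, 0, -0.05],
    [0, 0, -0.05],
    [0, 0, -0.054],
    [0, 0, 0]
  ],
  "turn": [1.4, 0, 0, 0, 0, 0, 0, 0]
}}

```text
time: 4.7
tool_pos: [0.4794, 0.0444, 0.0973]
tool_rot: [-0.005, -0.003, 1.0, 0.0]
contact_force: [-0.2, 0.3, -0.6]
gripper_width: -0.001
grasp_force: 0.0
```

{"op": "play_rows", "data": {
  "linear": [
    [0.02, 0, 0],
    [0.02, 0, 0],
    [0.015, 0, 0],
    [0.015, 0, 0],
    [0.015, 0, 0],
    [0.015, 0, 0],
    [0.005, 0, 0],
    [0, 0, 0]
  ],
  "turn": [0, 0, 0, 0, 0, 0, 0, 0]
}}

```text
time: 5.7
tool_pos: [0.5885, 0.0432, 0.1015]
tool_rot: [-0.0, -0.002, 1.0, -0.0]
contact_force: [-1.7, 0.1, 0.1]
gripper_width: -0.006
grasp_force: 0.9
```

Run:
```python
from h import *
print(state()["tool_pos"],state()["tool_rot"],state()["contact_force"])
im=grab_frame("side"); save("s2.png",cv2.resize(im[150:290,180:420],(800,467),interpolation=cv2.INTER_CUBIC))
```

```text
[0.58846128 0.04316886 0.1015338 ] [-4.82320973e-04 -1.80873376e-03  9.99998247e-01 -3.73908517e-05] [-1.74080674  0.09389746  0.10904222]
```

View pics/s2.png

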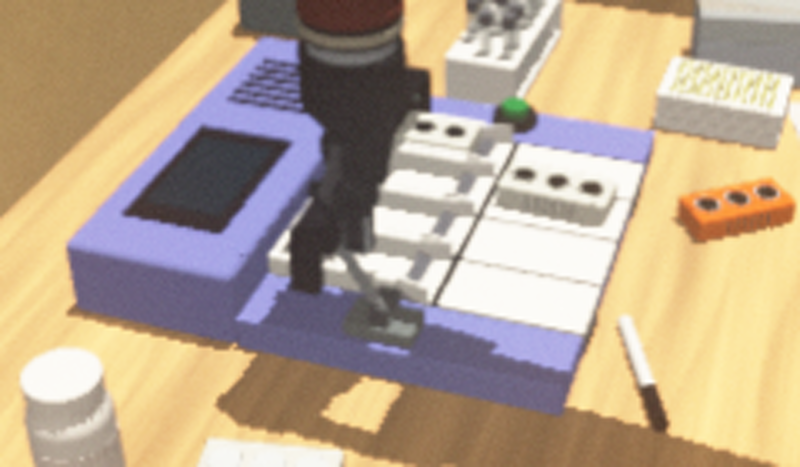

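The lever leans to the rear and the gate line is flush. I'll nudge it to the end stop, then go to the spent cartridge.

{"op": "play_rows", "data": {
  "linear": [
    [0.003, 0, 0],
    [0.003, 0, 0],
    [0.003, 0, 0],
    [0, 0, 0]
  ],
  "turn": [0, 0, 0, 0]
}}

```text
time: 6.25
tool_pos: [0.5899, 0.0433, 0.101]
tool_rot: [-0.011, -0.002, 1.0, -0.0]
contact_force: [-28.2, -0.5, 16.1]
gripper_width: -0.002
grasp_force: 16.3
```

{"op": "play_rows", "data": {
  "linear": [
    [-0.03, 0, 0],
    [-0.04, 0, 0.03],
    [-0.02, -0.04, 0.05],
    [-0.04, -0.05, 0.05],
    [-0.04, -0.05, 0.0],
    [-0.03, -0.03, 0.0],
    [0, 0, 0],
    [0, 0, 0]
  ],
  "turn": [0, 0, 0, 0, 0, 0, 0, 0],
  "hand": 0.085
}}

```text
time: 7.25
tool_pos: [0.4097, -0.1114, 0.2176]
tool_rot: [0.001, -0.002, 1.0, -0.0]
contact_force: [0.5, 0.4, 0.0]
gripper_width: 0.999
grasp_force: 0.0
```

Run:
```python
from h import *
print(state()["tool_pos"],state()["tool_rot"])
im=grab_frame("wrist"); np.savez("w3.npz",*cam("wrist")); save("w3.png",im)
cm=cam("wrist")
for d in trace("wrist","spent_c"):
    m=d["region"].astype(np.uint8); r=cv2.minAreaRect(np.argwhere(m)[:,::-1].astype(np.float32)); b=cv2.boxPoints(r)
    print(d["p"],d["location"],r,topl(cm,[d["location"]],.054)[0],np.round(topl(cm,b,.054)[:,:2],4).tolist())
for d in trace("wrist","lever_grip"): print("lever",d["p"],topl(cm,[d["location"]],.111))
```

```text
[ 0.40971311 -0.11135423  0.21761533] [ 1.23002358e-03 -1.63214406e-03  9.99997874e-01 -2.75198775e-04]
0.76 [211.2, 100.1] ((208.59756469726562, 99.6219482421875), (99.17034149169922, 45.134220123291016), 51.34019470214844) [ 0.32662307 -0.22032014  0.054     ] [[0.3027, -0.2688], [0.2779, -0.2314], [0.3501, -0.1757], [0.3785, -0.2139]]
0.75 [271.8, 240.8] ((272.4089050292969, 239.49072265625), (85.65970611572266, 41.51200866699219), 88.69805145263672) [ 0.47775755 -0.16633813  0.054     ] [[0.4266, -0.187], [0.4254, -0.1421], [0.5304, -0.1423], [0.532, -0.1915]]
0.64 [563.6, 156.9] ((564.1536254882812, 154.98744201660156), (87.6568603515625, 51.14438247680664), 88.8982925415039) [0.3808294 0.1471406 0.054    ] [[0.3351, 0.1091], [0.3329, 0.1639], [0.4266, 0.1899], [0.4279, 0.1301]]
0.58 [476.3, 376.9] ((477.3460998535156, 376.730712890625), (6.933752536773682, 11.926054000854492), 33.690067291259766) [0.67802392 0.09977162 0.054     ] [[0.6829, 0.0935], [0.6657, 0.0996], [0.6727, 0.1088], [0.69, 0.1027]]
lever 0.67 [[0.61647955 0.05940052 0.111     ]]
```

View pics/w3.png

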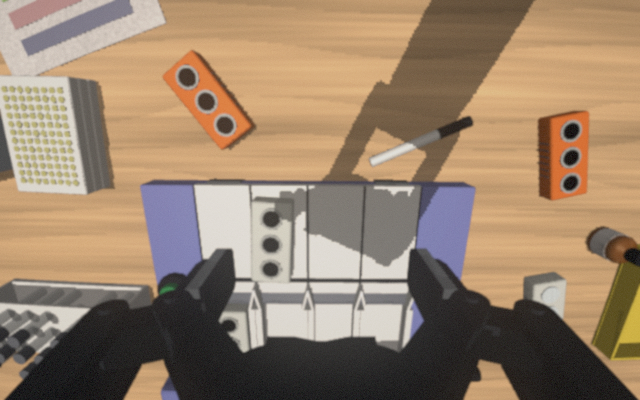

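The spent cartridge (white, dark wells, on the shelf of lane 3 from the left) is at pixel (272,241), or (0.478, -0.166). The orange ones at (208,100) and (565,156) are decoys. I'm grasping it now.

{"op": "play_rows", "data": {
  "linear": [
    [0.034, -0.028, 0],
    [0.034, -0.027, 0],
    [0, 0, -0.05],
    [0, 0, -0.05],
    [0, 0, -0.045],
    [0, 0, -0.025],
    [0, 0, -0.014],
    [0, 0, 0]
  ],
  "turn": [0, 0, 0, 0, 0, 0, 0, 0]
}}

```text
time: 8.4
tool_pos: [0.477, -0.1656, 0.0322]
tool_rot: [-0.001, -0.002, 1.0, 0.0]
contact_force: [-0.1, 0.7, -0.0]
gripper_width: 0.994
grasp_force: 0.0
```

{"op": "play_rows", "data": {
  "linear": [
    [0, 0, 0],
    [0, 0, 0],
    [0, 0, 0],
    [0, 0, 0],
    [0, 0, 0],
    [0, 0, 0]
  ],
  "turn": [0, 0, 0, 0, 0, 0],
  "hand": 0.03
}}

```text
time: 9.15
tool_pos: [0.4786, -0.1671, 0.035]
tool_rot: [0.002, -0.002, 1.0, -0.001]
contact_force: [-1.6, 0.1, 5.7]
gripper_width: 0.526
grasp_force: 60.9
```

{"op": "play_rows", "data": {
  "linear": [
    [0, 0, 0.03],
    [0, 0, 0.03],
    [0, 0, 0.04],
    [0, 0, 0.04],
    [0, 0, 0]
  ],
  "turn": [0, 0, 0, 0, 0]
}}

```text
time: 9.78
tool_pos: [0.4792, -0.1674, 0.1774]
tool_rot: [0.004, -0.002, 1.0, -0.002]
contact_force: [0.2, -0.7, -0.6]
gripper_width: 0.527
grasp_force: 60.5
```

{"op": "play_rows", "data": {
  "linear": [
    [0.01, 0.06, 0],
    [0.01, 0.06, 0],
    [0.01, 0.06, 0],
    [0.02, 0.06, 0],
    [0.02, 0.06, 0],
    [0.02, 0.06, 0],
    [0.02, 0.06, 0],
    [0, 0.06, 0]
  ],
  "turn": [0, 0, 0, 0, 0, 0, 0, 0]
}}

```text
time: 10.78
tool_pos: [0.5861, 0.3124, 0.1708]
tool_rot: [-0.001, -0.002, 1.0, -0.001]
contact_force: [-0.0, -1.2, -0.1]
gripper_width: 0.525
grasp_force: 64.3
```

Run:
```python
from h import *
s=state();print(s["tool_pos"],s["grasp_force"],s["gripper_width"])
for c in("top","wrist"):
    im=grab_frame(c);cm=cam(c);save("t4_"+c+".png",im)
    for t,z in(("tray",.035),("fresh1_c",.024),("dropper",.05)):
        for d in trace(c,t)[:3]:
            r=cv2.minAreaRect(np.argwhere(d["region"])[:,::-1].astype(np.float32)); b=cv2.boxPoints(r)
            print(c,t,round(d["p"],2),np.round(d["location"]),np.round(topl(cm,[d["location"]],z)[0],3),np.round(topl(cm,b,z)[:,:2],3).tolist())
cm=cam("top");print(topl(cm,np.array([(25,210),(157,208),(155,362),(22,360)])/3.3333+[180,90],.035))
```

```text
[0.58611467 0.31236823 0.17083971] 64.33122614398599 0.525267834466606
top tray 0.57 [221. 177.] [0.583 0.324 0.035] [[0.673, 0.449], [0.669, 0.307], [0.505, 0.304], [0.507, 0.443]]
wrist tray 0.84 [409. 160.] [0.557 0.394 0.035] [[0.673, 0.301], [0.505, 0.309], [0.509, 0.449], [0.682, 0.466]]
wrist dropper 0.76 [277.  98.] [0.502 0.272 0.05 ] [[0.483, 0.253], [0.483, 0.288], [0.518, 0.287], [0.518, 0.251]]
[[0.676425   0.45062708 0.035     ]
 [0.67528735 0.30274108 0.035     ]
 [0.50239017 0.30191105 0.035     ]
 [0.5075982  0.44844214 0.035     ]]
```

View pics/t4_wrist.png

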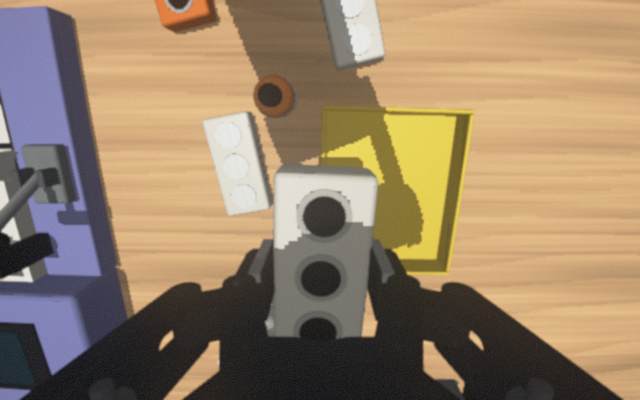

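The wrist view shows the spent cartridge firmly held at (320,270), the tray at about (400,190), and a fresh cartridge at (237,165) left of it. I'm moving over the tray centre at (0.590, 0.376) and lowering.

{"op": "play_rows", "data": {
  "linear": [
    [0.002, 0.032, 0],
    [0.002, 0.031, -0.02],
    [0, 0, -0.05],
    [0, 0, -0.05],
    [0, 0, -0.025],
    [0, 0, -0.015],
    [0, 0, 0],
    [0, 0, 0]
  ],
  "turn": [0, 0, 0, 0, 0, 0, 0, 0]
}}

```text
time: 12.18
tool_pos: [0.5916, 0.3741, 0.0151]
tool_rot: [0.001, -0.002, 1.0, 0.001]
contact_force: [-0.1, -0.5, -0.4]
gripper_width: 0.529
grasp_force: 64.4
```

{"op": "play_rows", "data": {
  "linear": [
    [0, 0, 0],
    [0, 0, 0],
    [0, 0, 0],
    [0, 0, 0.03],
    [0, 0, 0.05],
    [0, 0, 0.05],
    [0, 0, 0.05],
    [0, 0, 0]
  ],
  "turn": [0, 0, 0, 0, 0, 0, 0, 0],
  "hand": 0.062
}}

```text
time: 13.18
tool_pos: [0.593, 0.3754, 0.2005]
tool_rot: [0.005, -0.002, 1.0, 0.003]
contact_force: [0.3, -0.4, 0.2]
gripper_width: 0.725
grasp_force: 0.0
```

{"op": "play_rows", "data": {
  "linear": [
    [-0.03, -0.055, 0.02],
    [-0.03, -0.055, 0.02],
    [-0.02, -0.05, 0.0],
    [0, 0, 0],
    [0, 0, 0]
  ],
  "turn": [0, 0, 0, 0, 0],
  "hand": 0.085
}}

```text
time: 13.8
tool_pos: [0.513, 0.2194, 0.2303]
tool_rot: [-0.0, -0.002, 1.0, 0.0]
contact_force: [-0.2, 0.1, 0.1]
gripper_width: 0.997
grasp_force: 0.0
```

```bash
cat >> h.py <<'E'
def fresh(c="wrist",n="fresh1_c",z=.024):
    im=grab_frame(c);cm=cam(c)
    for d in trace(c,n)[:4]:
        m=d["region"].astype(np.uint8); cs=max(cv2.findContours(m,0,2)[0],key=cv2.contourArea)
        W=topl(cm,cs.reshape(-1,2),z)[:,:2].astype(np.float32)*1000
        r=cv2.minAreaRect(W); b=cv2.boxPoints(r); e=[b[1]-b[0],b[2]-b[1]]; e=max(e,key=np.linalg.norm)
        a=(np.degrees(np.arctan2(e[1],e[0]))+90)%180-90
        print(n,round(d["p"],2),np.round(d["location"]),"ctr mm",np.round(r[0],1),"size",np.round(r[1],1),"yaw",round(a,1))
    return im
E
python3 - <<'E'
from h import *
s=state();print(s["tool_pos"],s["tool_rot"])
save("w5.png",fresh()); fresh("wrist","spent_c",.028); fresh("top")
E
```

```text
[0.51296474 0.21941843 0.23033258] [-3.74220978e-04 -1.63531030e-03  9.99998588e-01  9.54074429e-05]
fresh1_c 0.67 [326. 214.] ctr mm [563.1 226.5] size [104.6  48.3] yaw 10.5
spent_c 0.76 [440. 228.] ctr mm [586.3 370.3] size [52.5 91.6] yaw -5.1
spent_c 0.72 [284.  58.] ctr mm [386.1 180.5] size [98.8 46.7] yaw 13.5
```

View pics/w5.png

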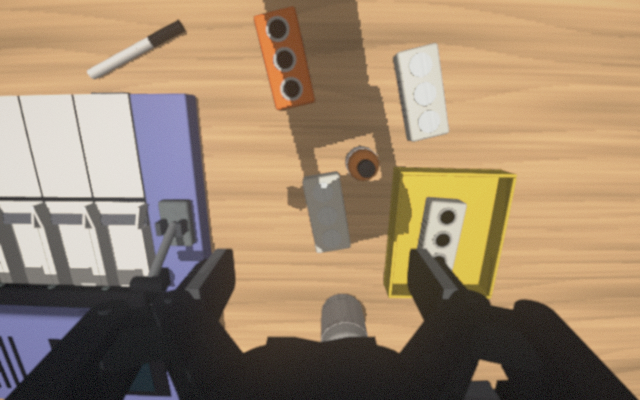

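Fresh cartridge A is now at pixel (326,214): white block with seals, (0.565, 0.227), yaw about +10°. It has been knocked since the start. The dropper is clear at (363,163), and the spent cartridge lies in the tray at (442,230).

{"op": "play_rows", "data": {
  "linear": [
    [0.026, 0.004, 0],
    [0.026, 0.003, -0.03],
    [0, 0, -0.05],
    [0, 0, -0.05],
    [0, 0, -0.05],
    [0, 0, -0.03],
    [0, 0, -0.014],
    [0, 0, 0]
  ],
  "turn": [5, 5.5, 0, 0, 0, 0, 0, 0]
}}

```text
time: 15.1
tool_pos: [0.5648, 0.2265, 0.0064]
tool_rot: [-0.001, -0.093, 0.996, -0.0]
contact_force: [0.1, -0.7, -0.1]
gripper_width: 0.992
grasp_force: 0.0
```

{"op": "play_rows", "data": {
  "linear": [
    [0, 0, 0],
    [0, 0, 0],
    [0, 0, 0],
    [0, 0, 0],
    [0, 0, 0],
    [0, 0, 0]
  ],
  "turn": [0, 0, 0, 0, 0, 0],
  "hand": 0.03
}}

```text
time: 15.85
tool_pos: [0.5667, 0.2267, 0.0092]
tool_rot: [0.002, -0.093, 0.996, 0.0]
contact_force: [-0.1, -0.2, 6.3]
gripper_width: 0.515
grasp_force: 64.3
```

{"op": "play_rows", "data": {
  "linear": [
    [0, 0, 0.03],
    [0, 0, 0.03],
    [0, 0, 0.04],
    [0, 0, 0.05],
    [0, 0, 0]
  ],
  "turn": [0, 0, 0, 0, 0]
}}

```text
time: 16.48
tool_pos: [0.5681, 0.2271, 0.1628]
tool_rot: [0.005, -0.093, 0.996, 0.001]
contact_force: [-0.6, -0.1, -2.1]
gripper_width: 0.52
grasp_force: 63.6
```

Run:
```python
from h import *
s=state();print(s["tool_pos"],s["tool_rot"]); save("w6.png",grab_frame("wrist")); fresh("top")
```

```text
[0.56805498 0.22712663 0.16277239] [ 4.90520813e-03 -9.33241976e-02  9.95623357e-01  8.14688773e-04]
fresh1_c 0.55 [345. 140.] ctr mm [ 635.7 -130.2] size [400.9 432.6] yaw -0.1
fresh1_c 0.19 [354. 192.] ctr mm [ 531.3 -160.2] size [ 73.6 230.7] yaw -1.5
```

View pics/w6.png

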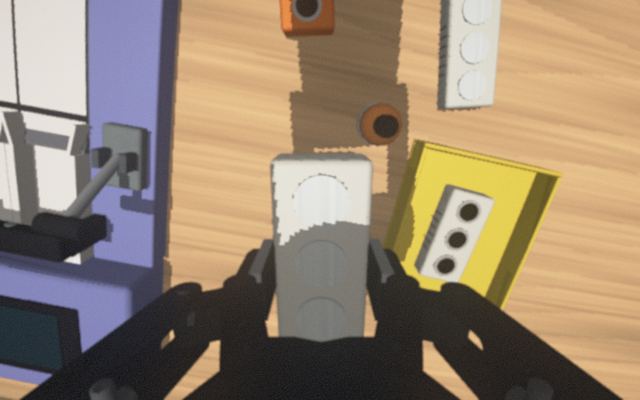

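The fresh cartridge is held squarely at (320,245). The second one, at (470,45), hasn't moved. I'm carrying the first to the shelf of the leftmost lane, (0.478, -0.027).

{"op": "play_rows", "data": {
  "linear": [
    [-0.02, -0.05, 0],
    [-0.02, -0.05, 0],
    [-0.02, -0.05, 0],
    [-0.02, -0.05, 0],
    [-0.01, -0.054, 0],
    [0, 0, 0],
    [0, 0, 0]
  ],
  "turn": [-3, -3, -3, -1.8, 0, 0, 0]
}}

```text
time: 17.5
tool_pos: [0.4741, -0.0273, 0.1552]
tool_rot: [-0.002, 0.001, 1.0, 0.001]
contact_force: [-0.8, 0.0, -1.2]
gripper_width: 0.52
grasp_force: 63.5
```

Run:
```python
from h import *
s=state();print(s["tool_pos"],s["tool_rot"],s["gripper_width"]); save("w7.png",grab_frame("wrist"));np.savez("w7.npz",*cam("wrist"))
```

```text
[ 0.47414808 -0.02732946  0.1552356 ] [-1.50742305e-03  1.16566817e-03  9.99998001e-01  6.05463896e-04] 0.5202648067190592
```

View pics/w7.png

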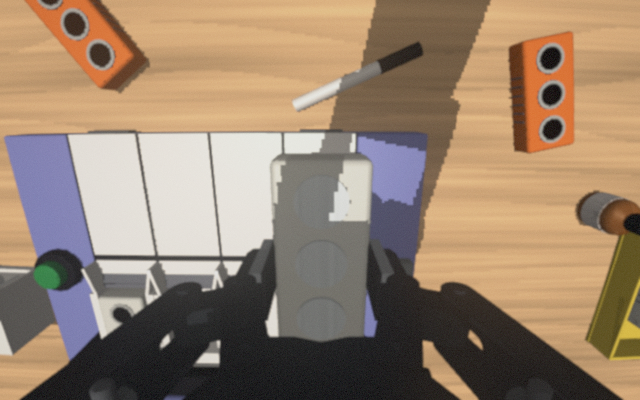

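Run:
```python
from h import *
f=np.load("w7.npz"); w=[f[k] for k in f.files]
b=[(-.155,y,.03) for y in(-.132,-.066,0,.066,.132)]+[(-.034,-.132,.03),(-.034,-.066,.03)]
p=np.array([(68,134.5),(137,133.5),(209,133),(282,132.5),(356,132),(93,257),(156,258)])
x,r=fitbay([(w,b,p)]);print(x,r.reshape(-1,2).round(1).tolist()); print(topl(w,p,.03).round(4).tolist())
```

```text
[ 5.74959048e-01 -1.27456158e-01 -3.08974226e-04] [[-1.0, 0.4], [-0.5, 0.3], [-0.4, 0.1], [0.1, 0.2], [0.1, 0.6], [1.3, -1.9], [0.9, -2.4]]
[[0.4196, -0.2584, 0.03], [0.4196, -0.1929, 0.03], [0.4199, -0.127, 0.03], [0.4198, -0.0615, 0.03], [0.4195, 0.0045, 0.03], [0.5431, -0.2614, 0.03], [0.5436, -0.1948, 0.03]]
```

{"op": "play_rows", "data": {
  "linear": [
    [0.004, -0.001, -0.03],
    [0, 0, -0.04],
    [0, 0, -0.025],
    [0, 0, -0.015],
    [0, 0, -0.006],
    [0, 0, 0],
    [0, 0, 0]
  ],
  "turn": [0, 0, 0, 0, 0, 0, 0]
}}

```text
time: 18.42
tool_pos: [0.4801, -0.0288, 0.0422]
tool_rot: [0.001, 0.001, 1.0, -0.0]
contact_force: [-0.9, 1.3, -1.7]
gripper_width: 0.522
grasp_force: 63.5
```

{"op": "play_rows", "data": {
  "linear": [
    [0, 0, 0],
    [0, 0, 0],
    [0, 0, 0],
    [0, 0, 0.03],
    [0, 0, 0.03],
    [-0.03, 0, 0.02],
    [-0.04, 0, 0.0],
    [-0.03, 0, 0]
  ],
  "turn": [0, 0, 0, 0, 0, 0, 0, 0],
  "hand": 0.06
}}

```text
time: 19.42
tool_pos: [0.3782, -0.0287, 0.1213]
tool_rot: [0.0, 0.001, 1.0, -0.0]
contact_force: [-0.3, -0.2, 0.3]
gripper_width: 0.703
grasp_force: 0.0
```

Run:
```python
from h import *
s=state();print(s["tool_pos"],s["tool_rot"]); save("w8.png",fresh("wrist",z=.054))
```

```text
[ 0.3781609  -0.02867729  0.12131388] [ 3.38502621e-04  7.94698379e-04  9.99999617e-01 -1.38542687e-04]
```

{"op": "play_rows", "data": {
  "linear": [
    [0, 0, -0.03],
    [0, 0, -0.03],
    [0, 0, -0.021],
    [0, 0, 0],
    [0.02, 0, 0],
    [0.02, 0, 0],
    [0.02, 0, 0],
    [0.02, 0, 0]
  ],
  "turn": [0, 0, 0, 0, 0, 0, 0, 0],
  "hand": 0.0
}}

```text
time: 20.52
tool_pos: [0.4601, -0.0288, 0.0411]
tool_rot: [-0.0, 0.001, 1.0, -0.0]
contact_force: [-7.1, -0.4, 3.0]
gripper_width: -0.0
grasp_force: 1.7
```

{"op": "play_rows", "data": {
  "linear": [
    [0.01, 0, 0],
    [0.01, 0, 0],
    [0.01, 0, 0],
    [0.01, 0, 0],
    [0.01, 0, 0],
    [0.01, 0, 0],
    [0.01, 0, 0],
    [0.01, 0, 0]
  ],
  "turn": [0, 0, 0, 0, 0, 0, 0, 0]
}}

```text
time: 21.52
tool_pos: [0.5401, -0.0287, 0.0399]
tool_rot: [0.001, 0.001, 1.0, -0.0]
contact_force: [-0.5, -0.4, -0.2]
gripper_width: -0.001
grasp_force: 0.4
```

{"op": "play_rows", "data": {
  "linear": [
    [0.008, 0, 0],
    [0.008, 0, 0],
    [0.006, 0, 0],
    [0, 0, 0]
  ],
  "turn": [0, 0, 0, 0]
}}

```text
time: 22.02
tool_pos: [0.5618, -0.0287, 0.0402]
tool_rot: [0.0, 0.001, 1.0, -0.0]
contact_force: [0.0, -0.4, -0.7]
gripper_width: 0.0
grasp_force: 0.0
```

{"op": "play_rows", "data": {
  "linear": [
    [0.004, 0, 0],
    [0, 0, 0]
  ],
  "turn": [0, 0]
}}

```text
time: 22.28
tool_pos: [0.5654, -0.0287, 0.0402]
tool_rot: [0.0, 0.001, 1.0, -0.0]
contact_force: [0.2, -0.7, 0.4]
gripper_width: 0.002
grasp_force: 0.0
```

{"op": "play_rows", "data": {
  "linear": [
    [-0.03, 0, 0.02],
    [-0.04, 0.0, 0.06],
    [-0.04, 0, 0.06],
    [-0.04, 0, 0.06],
    [0, 0.0, 0.03],
    [0, 0, 0],
    [0, 0, 0]
  ],
  "turn": [0, 0, 0, 0, 0, 0, 0]
}}

```text
time: 23.15
tool_pos: [0.4307, -0.0286, 0.2449]
tool_rot: [-0.001, 0.001, 1.0, 0.0]
contact_force: [0.2, -0.1, -0.4]
gripper_width: 0.001
grasp_force: 0.0
```

Run:
```python
from h import *
s=state();print(s["tool_pos"],s["tool_rot"])
cm=cam("wrist"); im=fresh("wrist",z=.051); si=grab_frame("side"); fresh("side",z=.051); fresh("side","inuse_c",.051)
a=cv2.resize(im[150:330,150:510],(800,400),interpolation=cv2.INTER_CUBIC)
b=cv2.resize(si[160:280,220:400],(300,200),interpolation=cv2.INTER_CUBIC)
c=np.zeros((600,800,3),np.uint8); c[:400]=a; c[400:,:300]=b
t=grab_frame("top"); c[400:,300:600]=cv2.resize(t[130:230,280:430],(300,200),interpolation=cv2.INTER_CUBIC); save("w9.png",c); np.savez("w9.npz",*cm)
```

```text
[ 0.43074902 -0.02857464  0.24489034] [-6.83287663e-04  8.00761685e-04  9.99999433e-01  1.58110304e-04]
fresh1_c 0.44 [403. 157.] ctr mm [ 347.7 -533.3] size [135.6 236.2] yaw -84.2
fresh1_c 0.28 [320. 358.] ctr mm [412.8 362.7] size [94.4 59.1] yaw 13.7
inuse_c 0.59 [310. 187.] ctr mm [ 605.4 -222.4] size [50.5 78.7] yaw -0.1
```

View pics/w9.png

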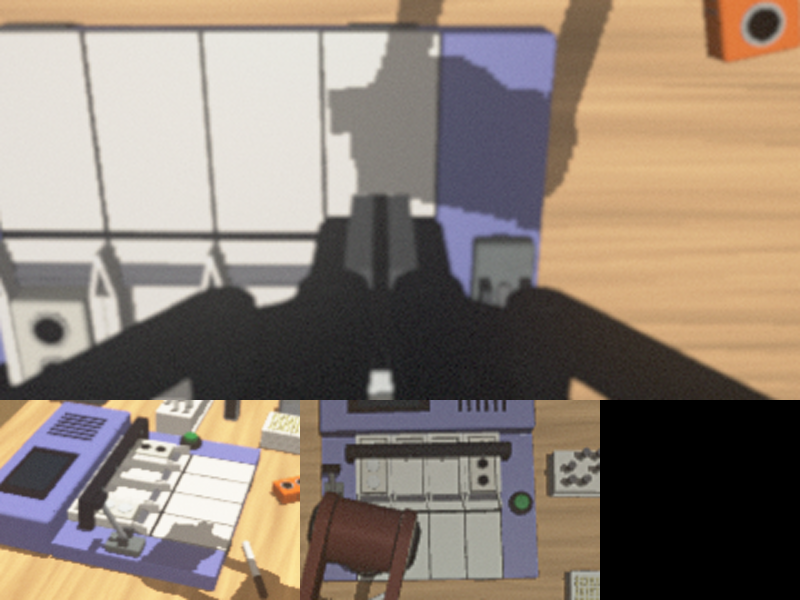

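The shelf is empty and the top inset shows the cartridge in the leftmost pocket at (372,470), level with the one in use at (483,470). Next is the second fresh cartridge.

{"op": "play_rows", "data": {
  "linear": [
    [-0.01, 0.052, 0],
    [-0.01, 0.052, 0],
    [-0.01, 0.052, 0],
    [-0.01, 0.052, 0],
    [-0.01, 0.052, 0],
    [0, 0.052, 0],
    [0, 0.052, 0],
    [0, 0, 0]
  ],
  "turn": [0, 0, 0, 0, 0, 0, 0, 0],
  "hand": 0.085
}}

```text
time: 24.55
tool_pos: [0.3804, 0.3378, 0.2454]
tool_rot: [-0.001, -0.001, 1.0, -0.0]
contact_force: [-0.4, -1.1, -0.5]
gripper_width: 0.995
grasp_force: 0.0
```

Run:
```python
from h import *
s=state();print(s["tool_pos"],s["tool_rot"]); im=fresh("wrist");save("w10.png",im)
fresh("side"); fresh("wrist","dropper",.05); fresh("top")
```

```text
[0.38038143 0.33780013 0.24541873] [-7.01695868e-04 -1.43200352e-03  9.99998705e-01 -2.15700370e-04]
fresh1_c 0.72 [227. 352.] ctr mm [593.3 378.8] size [ 57.3 110.2] yaw -4.1
dropper 0.83 [274. 256.] ctr mm [488.5 271.9] size [34.1 56.2] yaw -20.2
```

View pics/w10.png

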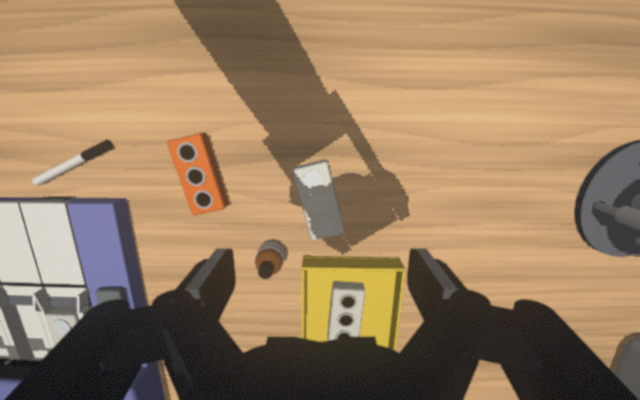

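The second fresh cartridge is at (319,200) in the arm's shadow. Its top-face corners are about (295,169), (327,160), (344,232) and (312,239). The orange block at (196,173) is a decoy.

Run:
```python
from h import *
cm=cam("wrist"); im=cv2.imread("pics/w10.png")
P=topl(cm,[(295,169),(327,160),(344,232),(312,239)],.024)[:,:2]; print(P.round(4).tolist(),P.mean(0))
d=(P[2]+P[3]-P[0]-P[1]); print(np.degrees(np.arctan2(d[1],d[0])),np.linalg.norm(d)/2)
# refine: low-saturation grey/white vs wood
h=cv2.cvtColor(im,cv2.COLOR_BGR2HSV)[150:260,275:365]; m=(h[...,1]<60).astype(np.uint8); m=cv2.morphologyEx(m,2,np.ones((3,3)))
c=max(cv2.findContours(m,0,2)[0],key=cv2.contourArea).reshape(-1,2)+[275,150]
r=cv2.minAreaRect(topl(cm,c,.02)[:,:2].astype(np.float32)*1000); print(r)
```

```text
[[0.3777, 0.3021], [0.3666, 0.3421], [0.4628, 0.3649], [0.4727, 0.3222]] [0.4199235  0.33282761]
12.657475323765158 0.09796067330884675
((421.1330261230469, 331.5879211425781), (102.27029418945312, 46.69291687011719), 13.64171028137207)
```

{"op": "play_rows", "data": {
  "linear": [
    [0.02, -0.003, 0],
    [0.021, -0.003, -0.045],
    [0, 0, -0.05],
    [0, 0, -0.05],
    [0, 0, -0.05],
    [0, 0, -0.03],
    [0, 0, -0.014],
    [0, 0, 0]
  ],
  "turn": [6.5, 6.5, 0, 0, 0, 0, 0, 0]
}}

```text
time: 25.95
tool_pos: [0.422, 0.3289, 0.0068]
tool_rot: [-0.0, -0.112, 0.994, -0.0]
contact_force: [0.3, -0.2, 0.5]
gripper_width: 0.997
grasp_force: 0.0
```

{"op": "play_rows", "data": {
  "linear": [
    [0, 0, 0],
    [0, 0, 0],
    [0, 0, 0],
    [0, 0, 0],
    [0, 0, 0],
    [0, 0, 0]
  ],
  "turn": [0, 0, 0, 0, 0, 0],
  "hand": 0.03
}}

```text
time: 26.7
tool_pos: [0.4237, 0.3304, 0.0093]
tool_rot: [0.002, -0.112, 0.994, 0.001]
contact_force: [-1.2, -0.1, 5.3]
gripper_width: 0.521
grasp_force: 64.1
```

{"op": "play_rows", "data": {
  "linear": [
    [0, 0, 0.03],
    [0, 0, 0.03],
    [0, 0, 0.04],
    [0, 0, 0.05],
    [0, 0, 0]
  ],
  "turn": [0, 0, 0, 0, 0]
}}

```text
time: 27.32
tool_pos: [0.4249, 0.3309, 0.1627]
tool_rot: [0.005, -0.112, 0.994, 0.002]
contact_force: [0.7, 0.2, -1.7]
gripper_width: 0.522
grasp_force: 63.3
```

{"op": "play_rows", "data": {
  "linear": [
    [0, -0.055, 0],
    [0.01, -0.055, 0],
    [0.01, -0.055, 0],
    [0.01, -0.055, 0],
    [0.01, -0.055, 0],
    [0.01, -0.055, 0],
    [0.006, -0.055, 0],
    [0, -0.04, 0]
  ],
  "turn": [-3, -3, -3, -4, 0, 0, 0, 0]
}}

```text
time: 28.32
tool_pos: [0.4772, -0.0976, 0.1555]
tool_rot: [-0.001, 0.002, 1.0, 0.0]
contact_force: [0.1, 0.6, -2.3]
gripper_width: 0.517
grasp_force: 63.2
```

{"op": "play_rows", "data": {
  "linear": [
    [0, 0, 0],
    [0, 0, 0]
  ],
  "turn": [0, 0]
}}

```text
time: 28.58
tool_pos: [0.4774, -0.095, 0.1558]
tool_rot: [-0.001, 0.001, 1.0, 0.001]
contact_force: [-0.0, 1.1, -2.1]
gripper_width: 0.52
grasp_force: 63.3
```

{"op": "play_rows", "data": {
  "linear": [
    [0, 0.001, -0.03],
    [0, 0, -0.04],
    [0, 0, -0.025],
    [0, 0, -0.015],
    [0, 0, -0.007],
    [0, 0, 0],
    [0, 0, 0]
  ],
  "turn": [0, 0, 0, 0, 0, 0, 0]
}}

```text
time: 29.45
tool_pos: [0.479, -0.0949, 0.0411]
tool_rot: [0.001, 0.001, 1.0, -0.0]
contact_force: [-0.1, -0.3, -1.5]
gripper_width: 0.52
grasp_force: 63.3
```

{"op": "play_rows", "data": {
  "linear": [
    [0, 0, 0],
    [0, 0, 0],
    [0, 0, 0],
    [0, 0, 0.03],
    [0, 0, 0.03],
    [-0.03, 0, 0.02],
    [-0.04, 0, 0.0],
    [-0.03, 0, 0]
  ],
  "turn": [0, 0, 0, 0, 0, 0, 0, 0],
  "hand": 0.06
}}

```text
time: 30.45
tool_pos: [0.3771, -0.0947, 0.1203]
tool_rot: [0.0, 0.001, 1.0, -0.0]
contact_force: [0.4, 0.1, -0.1]
gripper_width: 0.7
grasp_force: 0.0
```

{"op": "play_rows", "data": {
  "linear": [
    [0, 0, -0.03],
    [0, 0, -0.03],
    [0, 0, -0.02],
    [0, 0, 0],
    [0.02, 0, 0],
    [0.02, 0, 0],
    [0.02, 0, 0],
    [0.02, 0, 0]
  ],
  "turn": [0, 0, 0, 0, 0, 0, 0, 0],
  "hand": 0.0
}}

```text
time: 31.45
tool_pos: [0.4587, -0.0949, 0.0413]
tool_rot: [-0.001, 0.001, 1.0, -0.0]
contact_force: [-14.0, 0.3, 7.4]
gripper_width: -0.004
grasp_force: 14.6
```

{"op": "play_rows", "data": {
  "linear": [
    [0.01, 0, 0],
    [0.01, 0, 0],
    [0.01, 0, 0],
    [0.01, 0, 0],
    [0.01, 0, 0],
    [0.01, 0, 0],
    [0.01, 0, 0],
    [0.01, 0, 0]
  ],
  "turn": [0, 0, 0, 0, 0, 0, 0, 0]
}}

```text
time: 32.45
tool_pos: [0.5391, -0.0947, 0.0399]
tool_rot: [0.001, 0.001, 1.0, 0.0]
contact_force: [0.1, -0.6, -1.1]
gripper_width: 0.002
grasp_force: 0.1
```

{"op": "play_rows", "data": {
  "linear": [
    [0.008, 0, 0],
    [0.008, 0, 0],
    [0.006, 0, 0],
    [0.004, 0, 0],
    [0.001, 0, 0],
    [0, 0, 0]
  ],
  "turn": [0, 0, 0, 0, 0, 0]
}}

```text
time: 33.2
tool_pos: [0.5653, -0.0947, 0.0402]
tool_rot: [0.0, 0.001, 1.0, -0.0]
contact_force: [-0.0, -0.1, -0.8]
gripper_width: -0.0
grasp_force: 0.0
```

{"op": "play_rows", "data": {
  "linear": [
    [-0.03, 0, 0.02],
    [-0.04, 0.0, 0.06],
    [-0.04, 0.04, 0.06],
    [-0.04, 0.06, 0.06],
    [-0.02, 0.06, 0.03],
    [-0.02, 0.06, 0],
    [0, 0.06, 0],
    [0, 0.06, 0]
  ],
  "turn": [0, 0, 0, 0, 0, 0, 0, 0]
}}

```text
time: 34.2
tool_pos: [0.4055, 0.2104, 0.2251]
tool_rot: [0.001, 0.001, 1.0, 0.0]
contact_force: [0.8, -0.6, -0.2]
gripper_width: -0.003
grasp_force: 0.0
```

Run:
```python
from h import *
s=state();print(s["tool_pos"])
t=grab_frame("top"); S=grab_frame("side")
c=np.zeros((600,800,3),np.uint8)
c[:600,:400]=cv2.resize(t[140:215,295:345][:, :],(400,600),interpolation=cv2.INTER_CUBIC)
c[:300,400:]=cv2.resize(S[170:260,250:370],(400,300),interpolation=cv2.INTER_CUBIC)
c[300:,400:]=cv2.resize(t[140:215,300:400],(400,300),interpolation=cv2.INTER_CUBIC)
save("v11.png",c); cm=cam("top")
# brightness profile along each lane centre at z=.051
for y in(-.028,-.094,-.226):
    xs=np.arange(.55,.64,.004); px=proj(cm,np.c_[xs,0*xs+y,0*xs+.051]).astype(np.float32)
    v=cv2.remap(cv2.cvtColor(t,cv2.COLOR_RGB2GRAY),px[:,0],px[:,1],1).ravel(); print(y,v.tolist())
```

```text
[0.40554511 0.21040974 0.22510529]
-0.028 [169, 171, 136, 94, 86, 103, 110, 122, 135, 147, 163, 164, 164, 162, 162, 161, 159, 160, 163, 163, 164, 165, 131]
-0.094 [171, 162, 131, 96, 88, 108, 100, 136, 156, 161, 163, 163, 163, 163, 156, 151, 146, 153, 161, 161, 163, 165, 135]
-0.226 [170, 166, 134, 95, 88, 97, 100, 138, 151, 96, 48, 49, 41, 58, 126, 158, 141, 88, 52, 43, 43, 67, 81]
```

View pics/v11.png

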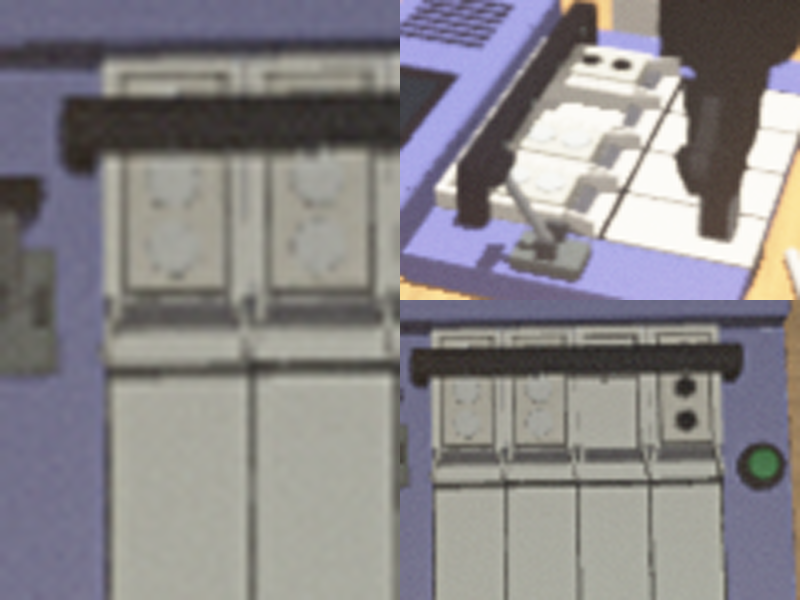

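Both cartridges sit flat and level with the one in use, and no third one was on the bench. Now I'll swing the lever back.

{"op": "play_rows", "data": {
  "linear": [
    [0.05, -0.033, 0],
    [0.05, -0.033, 0],
    [0.05, -0.033, 0],
    [0.05, -0.033, 0],
    [0.05, -0.032, 0],
    [0, 0, -0.04],
    [0, 0, -0.04],
    [0, 0, -0.045]
  ],
  "turn": [0, 0, 0, 0, 0, 0, 0, 0]
}}

```text
time: 35.3
tool_pos: [0.6564, 0.0433, 0.0987]
tool_rot: [0.001, 0.001, 1.0, -0.0]
contact_force: [-0.7, -0.5, -0.3]
gripper_width: -0.002
grasp_force: 0.0
```

{"op": "play_rows", "data": {
  "linear": [
    [0, 0, 0],
    [0, 0, 0],
    [-0.015, 0, 0],
    [-0.015, 0, 0],
    [-0.015, 0, 0],
    [-0.015, 0, 0],
    [-0.015, 0, 0],
    [-0.015, 0, 0]
  ],
  "turn": [0, 0, 0, 0, 0, 0, 0, 0]
}}

```text
time: 36.3
tool_pos: [0.5654, 0.0444, 0.0998]
tool_rot: [0.001, 0.001, 1.0, -0.0]
contact_force: [4.1, 0.4, -0.4]
gripper_width: -0.001
grasp_force: 1.6
```

{"op": "play_rows", "data": {
  "linear": [
    [-0.006, 0, 0],
    [-0.004, 0, 0],
    [-0.003, 0, 0],
    [0, 0, 0]
  ],
  "turn": [0, 0, 0, 0]
}}

```text
time: 36.8
tool_pos: [0.5524, 0.0445, 0.099]
tool_rot: [-0.001, 0.001, 1.0, 0.0]
contact_force: [1.8, 0.8, 0.8]
gripper_width: 0.002
grasp_force: 0.5
```

{"op": "play_rows", "data": {
  "linear": [
    [-0.003, 0, 0],
    [-0.003, 0, 0],
    [0, 0, 0]
  ],
  "turn": [0, 0, 0]
}}

```text
time: 37.17
tool_pos: [0.5503, 0.0444, 0.1013]
tool_rot: [0.005, 0.001, 1.0, -0.0]
contact_force: [9.2, 0.0, -0.5]
gripper_width: -0.001
grasp_force: 4.0
```

The lever is at its front stop. Next I'll back off and go to the button at (0.551, -0.291).

{"op": "play_rows", "data": {
  "linear": [
    [0.02, 0, 0],
    [0.02, 0, 0.05],
    [0, 0, 0.06],
    [-0.01, -0.05, 0],
    [-0.01, -0.055, 0],
    [-0.01, -0.06, 0],
    [0, -0.06, 0],
    [0, -0.06, 0]
  ],
  "turn": [0, 0, 0, 0, 0, 0, 0, 0]
}}

```text
time: 38.17
tool_pos: [0.5558, -0.242, 0.2088]
tool_rot: [-0.001, 0.001, 1.0, 0.001]
contact_force: [1.0, -0.4, 0.1]
gripper_width: -0.003
grasp_force: 0.0
```

{"op": "play_rows", "data": {
  "linear": [
    [-0.005, -0.05, 0],
    [0, 0, -0.04],
    [0, 0, -0.05],
    [0, 0, -0.045],
    [0, 0, 0],
    [0, 0, 0]
  ],
  "turn": [0, 0, 0, 0, 0, 0]
}}

```text
time: 38.92
tool_pos: [0.5525, -0.2909, 0.0759]
tool_rot: [0.001, 0.001, 1.0, -0.0]
contact_force: [0.8, 0.0, -0.1]
gripper_width: -0.001
grasp_force: 0.0
```

Run:
```python
from h import *
s=state();print(s["tool_pos"],s["contact_force"])
for c in("side","top"):
    grab_frame(c); cm=cam(c)
    for d in trace(c,"lever_grip")[:2]: print(c,"lever",d["p"],topl(cm,[d["location"]],.111))
    for d in trace(c,"start_top")[:2]: print(c,"start",d["p"],topl(cm,[d["location"]],.052),proj(cm,s["tool_pos"]),d["location"])
```

```text
[ 0.55254983 -0.29093592  0.07590061] [ 0.83716278  0.00689264 -0.13780417]
side lever 0.47 [[0.53368381 0.05998498 0.111     ]]
side start 0.64 [[ 0.35250163 -0.5457602   0.052     ]] [[334.58884721 174.50999932]] [404.7, 156.5]
top lever 0.56 [[ 0.36740753 -0.39819445  0.111     ]]
top lever 0.5 [[0.52755542 0.04636448 0.111     ]]
```

{"op": "play_rows", "data": {
  "linear": [
    [0, 0, -0.02],
    [0, 0, -0.006],
    [0, 0, -0.003],
    [0, 0, -0.002],
    [0, 0, 0],
    [0, 0, 0]
  ],
  "turn": [0, 0, 0, 0, 0, 0]
}}

```text
time: 39.98
tool_pos: [0.5513, -0.2902, 0.0458]
tool_rot: [-0.002, 0.001, 1.0, 0.001]
contact_force: [-8.8, 5.6, 17.5]
gripper_width: -0.003
grasp_force: 9.1
```

{"op": "play_rows", "data": {
  "linear": [
    [0, 0, 0.03],
    [0, 0, 0.06],
    [0, 0, 0.06],
    [-0.05, 0.02, 0.02],
    [-0.06, 0.02, 0],
    [-0.05, 0.02, 0],
    [0, 0, 0],
    [0, 0, 0]
  ],
  "turn": [0, 0, 0, 0, 0, 0, 0, 0]
}}

```text
time: 40.98
tool_pos: [0.3927, -0.2308, 0.2132]
tool_rot: [0.0, 0.001, 1.0, -0.0]
contact_force: [0.2, -0.5, 0.4]
gripper_width: 0.002
grasp_force: 0.0
```

Run:
```python
from h import *
s=state();print(s["time"],s["tool_pos"],s["contact_force"])
t=grab_frame("top"); S=grab_frame("side")
c=np.zeros((600,800,3),np.uint8)
c[:400]=cv2.resize(t[120:270,170:470],(800,400),interpolation=cv2.INTER_CUBIC)
c[400:,:400]=cv2.resize(S[160:270,210:430],(400,200),interpolation=cv2.INTER_CUBIC)
c[400:,400:]=cv2.resize(S[270:400,160:380],(400,200),interpolation=cv2.INTER_CUBIC)
save("v12.png",c)
```

```text
40.975 [ 0.39266615 -0.23084376  0.21316153] [ 0.20233986 -0.51286157  0.36535359]
```

View pics/v12.png

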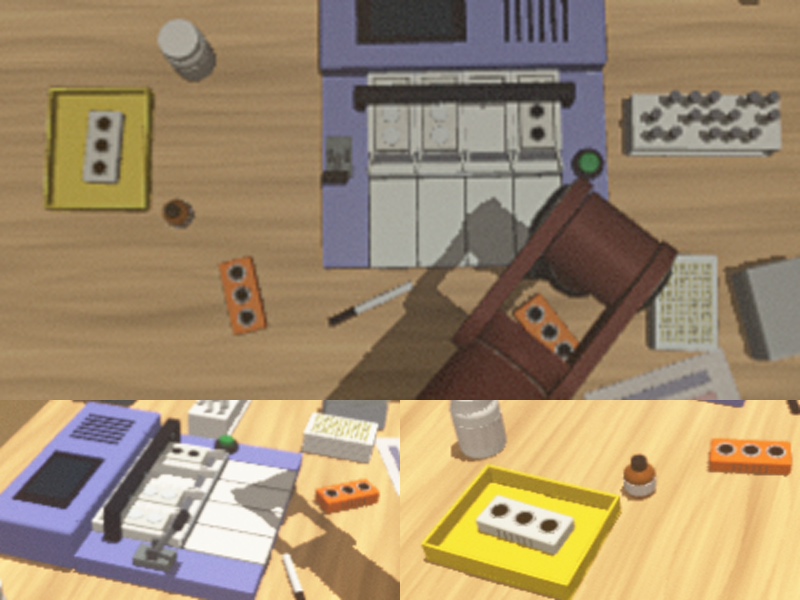

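Everything is in place: the spent cartridge is in the tray at (103,145), the fresh ones are seated at (392,130) and (440,130), the lever is at the front at (337,160), and the arm is clear.

```bash
python3 -c "
from plant import *
print(job_done())"
```

```text
the job is handed in; nothing more can be done
None
```

The job is handed in (no verdict was returned): in the last pictures both fresh cartridges look seated in the two leftmost pockets, the spent one is in the tray, the lever is at the front, and the start button has been pressed.

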